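# Fold the parts box flap over and tuck it under the lip

### The job

Close the full parts box for dispatch by pushing with the fingertips: push its standing steel flap over until it lies flat across the opening, then push the flattened flap forward so that its free edge goes fully home beneath the retaining lip. Do not lift or shift the box, and leave the loose things around it where they are; finish clear of everything.

Things in the scene. Friction and masses are not known exactly. Their poses are not given: they have to be found in the camera images.
- parts_box: Loose, heavy (about 6 kg, filled with steel parts) blue sheet-steel box, 205 (local x) x 150 (local y) x 62 mm to its flat top deck. Origin at its underside near its centre, local z up. Local +x is the direction in which the flap folds down and is then pushed under the lip. The top has a 90 x 90 mm opening centred on the origin; the hinge is at local x -75 mm before sliding.
- lip_edge (a point): Middle of the retaining lip's front (-x) edge, at its underside, 71 mm above the table (axes as the box's). The lip is a fixed plate at the box's +x end, 130 mm wide, reaching from this edge 38 mm on in +x; underside at z 71 mm, top at most 77 mm; open towards -x with a slightly flared entry.
- flap (a joint): Flap hinge angle in rad: 0 = lying flat across the opening (closed, stop), 1.57 = upright, larger = leaning back away from the lip (stop at 2.1). The hinge is stiff with friction (0.13 N m): the flap stays at whatever angle it is left at and has to be pushed all the way down.
- carriage (a joint): The hinge pin slides in guide slots along box +x: 0 = back (stop), 0.020 m = fully home (stop), against 7 N of friction; it stays where left. At 0 the flat flap's free edge stands 7 mm short of the lip; fully home it reaches 13 mm beneath it. Flap and lip are solid: the flap must be flat to go under.
- hinge (a point): Middle of the hinge pin axis (8 mm pin along box y, 64 mm above the table). Its axes turn with the flap: x along the flap to its free edge, y along the hinge, z the normal of the flap's outer face (up when flat, facing away from the lip when upright).
- flap_edge (a point): Middle of the flap's free edge, 130 mm from the hinge axis. The flap is a bare steel plate 3 mm thick, 110 mm wide (along the hinge), from 6 to 130 mm from the axis, its mid-plane through the axis.
- rib_top (a point): Top centre of the push rib on the flap's outer face: a straight bar along y, 80 mm long, 4 mm thick, standing 14 mm proud of the face, 62 mm from the hinge axis. On the flat flap it stands up and can be pushed towards the lip by a fingertip set on the plate between hinge and rib.
- flange: Bystander, not to be moved: square machined steel flange 70 x 70 mm, 30 mm high with its hub, lying on the table. Origin at its underside centre.
- collar: Bystander, not to be moved: steel ring 60 mm diameter, 28 mm high, lying on the table. Origin at its underside centre.
- marker: Bystander, not to be moved: white marking-paint bottle 32 mm diameter, 110 mm high, standing on the table. Origin at its underside centre.

How it is judged:
By the outcome, as a careful person would: the job done as asked, in the order asked, and still so for the second after the job is handed in, with the robot touching nothing.
It also fails if it takes over 48 s, if anything falls off the work surface, if the arm or the gripper's body presses on something with over 40 N, if the wrist force passes 120 N, or if a joint passes its speed limit or range.

### The arm

A 6-joint arm with a two-finger parallel gripper is mounted at the origin on the work surface. World frame = base frame: x ahead of the robot, y to its left, z up, the work surface at z = 0. Lengths are in m, angles in rad, forces in N, time in s.
With the tool pointing down it reaches from about 0.4 to 0.925 m from the base axis. Payload 12.5 kg.
Tool frame: the origin (TCP) lies at the very end of the fingers, on their centre line; the grasp point (between the pads) lies bot.tcp_to_grasp behind it (bot.tcp_to_grasp is the distance from the TCP to the grasp point, in m); z points along the fingers, y is the direction in which the jaws open and shut (so a half turn about z gives the same grasp; the last joint's range is limited). The gripper opens to 95 mm and grips with 3 to 60 N. Pads are 20 mm wide; open, the fingers measure 119 mm over their backs; the gripper's body (75 mm by 180 mm) begins 59 mm behind the grasp point.
Start: joints at [1.108, 0.491, 1.559, -0, 1.092, -0.106], TCP at [0.218, 0.586, 0.215] pointing down, gripper open.
Joint ranges: [-3.1, 3.1], [-0.84, 2.19], [0.05, 2.79], [-1.13, 4.28], [0.06, 2.93], [-2.69, 2.69]. Speed limits (rad/s): [2.22, 2.22, 2.79, 3.14, 3.14, 3.14].

### API

Orientations are given as a unit quaternion [w, x, y, z].
In Python, from workcell import status, viewer, bot, nets gives the robot as it stands.
- The arm moves only by the shell command python3 -m crank 'ROWS' [OPENING]. ROWS is JSON, a list of rows, each a list of 4 numbers: the shift along the tool's x, y, z in units of 25 mm (1.0 is 25 mm), then the turn about the tool's z in units of 6 degrees (1.0 is 6 degrees). A call has 1 to 10 rows; each row shifts and turns the commanded pose from where the row before left it, along the tool's axes as they then stand; what a row does not reach is not made up. A row lasts 1/12 s, in which the tool goes at most 41.7 mm and 7.16 degrees, less where a joint would pass 70% of its speed; a pose out of reach is approached as far as the arm can. A call is refused whole if a number of a shift passes 1 or a number of a turn 1, either way. A call with a gripper value outside its range is refused whole. OPENING is the finger opening in mm, from 0 to 95.1, set as the call begins (- or left out, the last holds). The fingers move at their own pace and stop on an object; the grip force is fixed at half the most. Time passes only in rows, so rows that do not move let the fingers close. It gives the time, the measured TCP pose, the force and the opening at its end, in the units of the state.
- status.sense(): the state, without advancing time (a new reading comes with each control period).
- viewer.camera(name): name is "scene" or "top" or "wrist"; returns a dict with "color" (420x560x3 uint8, red, green, blue), "mtx" (3x3 intrinsics, pixels), "world_from_camera" (4x4, takes a point from camera to world coordinates). Camera axes: x right, y down, z forward; pixel columns grow to the right and rows downward; lengths in m; the calibration is good to about 2 mm. The wrist camera is an equidistant fisheye: a pixel r from the principal point sees the ray r / f radians off the axis. A picture is of the moment at which its call begins. There is no depth.
- bot.finish_job(): hands the job in, once; it reports no verdict.
Trained networks look in a picture, given as the dict that the camera call returned (one of the last four; its "shot" number tells which), for a name from the list of things; names that differ only in an ending like _2 or _b are one class to them, and where a whole thing is asked for, a point or a joint stands for the part that bears it (a point fixed in the world has none). Each returns a list of dicts, best first, with "score" (0 to 1); they miss things now and then, are a little off and sometimes report something else, mostly with a low value. They report only what shows in the picture. A call takes as long as a camera call.
- nets.look_for(name, picture): "bbox" ([centre column, centre row, width, height] in pixels, round what is visible of it).
- nets.spot_point(name, picture): "position" ([column, row] in pixels: a listed point, or the origin of a listed thing).
The state is a dict: "time": time; "joint_positions": joint angles; "qd": joint speeds; "joint_efforts": joint torques, N m; "eef_pos": TCP position; "orientation": TCP orientation; "contact_force": force on the tool from outside, world axes, zero at the start; "wrist_torque": the same for the moment, N m; "grip_width": finger opening in m.
Only numpy, scipy, OpenCV 4.12 (cv2) and the standard library are available. Lean on these libraries where they do the work, as an engineer would, in place of code of your own. Each camera call takes 0.05 s, during which the arm holds its last target.

## Working session

There is one attempt and no reset: what is moved stays moved. The work goes in short steps, Python scripts to look and compute and a shell command to move; the robot and the scene stay as the last step left them, time stands still between calls to the robot, and variables do not carry over. Pictures are saved under pics/ and viewed, and the job is handed in when it is done.

```bash
mkdir -p pics; ls
cat > h.py <<'E'
from workcell import status, viewer, bot, nets
import numpy as np, cv2
def snap(n,tag):
    p=viewer.camera(n); cv2.imwrite(f'pics/{tag}.png',cv2.cvtColor(p['color'],cv2.COLOR_RGB2BGR)); return p
def ray(p,uv):
    K=np.array(p['mtx']);T=np.array(p['world_from_camera'])
    d=np.array([(uv[0]-K[0,2])/K[0,0],(uv[1]-K[1,2])/K[1,1],1.]);d=T[:3,:3]@(d/np.linalg.norm(d));return T[:3,3],d
def atz(p,uv,z):
    o,d=ray(p,uv);return o+d*(z-o[2])/d[2]
def proj(p,X):
    K=np.array(p['mtx']);T=np.array(p['world_from_camera']);c=T[:3,:3].T@(np.array(X)-T[:3,3]);return K[:2,:2]@(c[:2]/c[2])+K[:2,2]
E
python3 - <<'E'
from h import *
s=status.sense();print({k:np.round(v,3).tolist() for k,v in s.items()}, bot.tcp_to_grasp)
for n in('scene','top'):
    p=snap(n,n+'0');print(n,np.round(p['mtx'],1).tolist(),np.round(p['world_from_camera'],3).tolist())
    for k in('parts_box','lip_edge','hinge','flap_edge','rib_top','flange','collar','marker'):
        print(k,[(np.round(r['position'],1).tolist(),round(r['score'],2)) for r in nets.spot_point(k,p)[:2]])
E
```

```text
pics
{'time': 0.0, 'joint_positions': [1.108, 0.492, 1.559, -0.0, 1.092, -0.106], 'qd': [-0.0, -0.0, -0.0, -0.0, -0.001, 0.001], 'joint_efforts': [-0.001, -61.265, -25.82, 0.069, 0.048, -0.0], 'eef_pos': [0.218, 0.585, 0.214], 'orientation': [-0.0, 0.177, 0.984, -0.001], 'contact_force': [0.61, -0.066, -0.101], 'wrist_torque': [0.001, 0.045, -0.026], 'grip_width': 0.095} 0.0188
scene [[505.4, 0.0, 279.7], [0.0, 505.4, 209.5], [0.0, 0.0, 1.0]] [[-0.779, 0.461, -0.426, 0.849], [0.627, 0.571, -0.529, 0.567], [-0.0, -0.679, -0.734, 0.696], [0.0, 0.0, 0.0, 1.0]]
parts_box [([209.1, 215.3], 0.88)]
lip_edge [([222.4, 169.8], 0.56)]
hinge [([178.8, 220.0], 0.87)]
flap_edge [([162.4, 166.1], 0.77)]
rib_top [([168.1, 201.9], 0.57)]
flange [([256.7, 155.4], 0.79)]
collar [([287.4, 248.4], 0.73)]
marker [([305.5, 197.0], 0.96)]
top [[465.3, 0.0, 276.2], [0.0, 465.3, 221.0], [0.0, 0.0, 1.0]] [[0.162, -0.965, 0.208, 0.373], [-0.987, -0.159, 0.032, 0.095], [0.002, -0.211, -0.978, 0.762], [0.0, 0.0, 0.0, 1.0]]
parts_box [([352.6, 223.6], 0.71)]
lip_edge [([371.2, 252.6], 0.94)]
hinge [([343.4, 170.7], 0.87)]
flap_edge [([363.0, 133.3], 0.65)]
rib_top []
flange [([384.9, 332.6], 0.63), ([348.3, 144.1], 0.43)]
collar [([259.2, 244.9], 0.78)]
marker [([294.5, 315.0], 0.54), ([257.7, 245.2], 0.47)]
```

View pics/scene0.png

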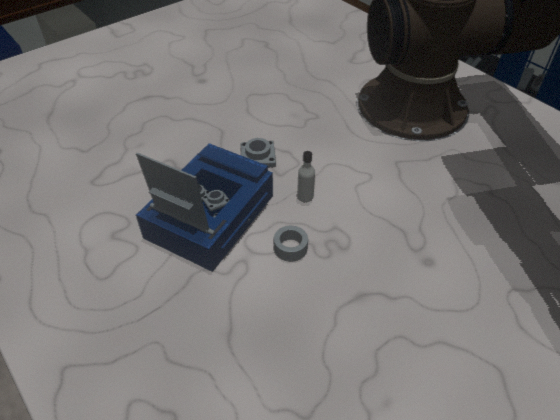

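View pics/top0.png

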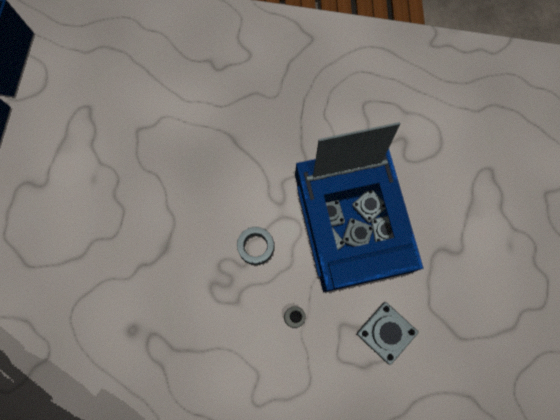

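```bash
cat > m.py <<'E'
from h import *
def tri(a,b,ua,ub):
    o1,d1=ray(a,ua);o2,d2=ray(b,ub)
    t=np.linalg.lstsq(np.c_[d1,-d2],o2-o1,rcond=None)[0]
    q,w=o1+t[0]*d1,o2+t[1]*d2;return (q+w)/2,np.linalg.norm(q-w)
E
python3 - <<'E'
from m import *
a=viewer.camera('scene');b=viewer.camera('top')
for k in('parts_box','lip_edge','hinge','flap_edge','flange','collar','marker'):
    ra,rb=nets.spot_point(k,a),nets.spot_point(k,b)
    if ra and rb: print(k,*tri(a,b,ra[0]['position'],rb[0]['position']))
E
```

```text
parts_box [ 0.55343993 -0.00357281 -0.00575709] 0.00018186507973504048
lip_edge [ 0.49284044 -0.0353632   0.05457223] 0.003959533104189886
hinge [0.62455889 0.02375885 0.06213092] 0.001008007366723083
flap_edge [0.63263439 0.02143636 0.19150895] 0.004475741202428088
flange [ 0.38406329 -0.09145827 -0.0119307 ] 0.0031595476116412203
collar [0.48697425 0.11442599 0.18829749] 0.06271968663070884
marker [ 0.3804036   0.0672568  -0.00842041] 0.004494238781379853
```

```bash
cat > fit.py <<'E'
from m import *
from scipy.optimize import least_squares
def pts(q,c=0):
    x,y,yaw,th=q;R=np.array([[np.cos(yaw),-np.sin(yaw),0],[np.sin(yaw),np.cos(yaw),0],[0,0,1]])
    L=lambda p:R@np.array(p)+[x,y,0]
    return L,dict(parts_box=L([0,0,0]),lip_edge=L([.062,0,.071]),hinge=L([-.075+c,0,.064]),flap_edge=L([-.075+c+.13*np.cos(th),0,.064+.13*np.sin(th)]),
      rib_top=L([-.075+c+.062*np.cos(th)-.0155*np.sin(th),0,.064+.062*np.sin(th)+.0155*np.cos(th)]))
E
python3 - <<'E'
from fit import *
P=[snap('scene','s1'),snap('top','t1')]
O=[]
for p in P:
  for k in('parts_box','lip_edge','hinge','flap_edge','rib_top'):
    r=nets.spot_point(k,p)
    if r and r[0]['score']>.5:O.append((p,k,r[0]['position']))
f=lambda q:np.concatenate([proj(p,pts(q)[1][k])-u for p,k,u in O])
s=least_squares(f,[.55,0,2.9,1.6],loss='soft_l1');q=s.x;print(q,[(k,np.round(e,1).tolist()) for (p,k,u),e in zip(O,f(q).reshape(-1,2))])
L,d=pts(q);print({k:np.round(v,3).tolist() for k,v in d.items()})
for p,n in zip(P,('s','t')):
  im=cv2.cvtColor(p['color'],cv2.COLOR_RGB2BGR);S=4
  im=cv2.resize(im,None,fx=S,fy=S)
  def ln(A,c):cv2.polylines(im,[np.array([(proj(p,L(a))+.5)*S for a in A],int)],True,c,1)
  for z in(0,.062):ln([[i*.1025,j*.075,z] for i,j in((1,1),(1,-1),(-1,-1),(-1,1))],(0,0,255))
  ln([[.062,.065,.071],[.062,-.065,.071],[.1,-.065,.071],[.1,.065,.071]],(0,255,255))
  t=q[3];ln([[-.075+r*np.cos(t),w,.064+r*np.sin(t)] for r,w in((.006,.055),(.006,-.055),(.13,-.055),(.13,.055))],(0,255,0))
  c=(proj(p,L([0,0,.08]))*S).astype(int);cv2.imwrite(f'pics/ov_{n}1.png',im[max(0,c[1]-300):c[1]+300,max(0,c[0]-400):c[0]+400])
E
```

```text
[ 0.55137659 -0.00528627  3.55221223  1.65774262] [('parts_box', [-0.1, 0.3]), ('lip_edge', [1.3, -3.5]), ('hinge', [6.3, -2.5]), ('flap_edge', [0.2, -1.4]), ('rib_top', [-0.3, 0.2]), ('parts_box', [-3.1, -0.5]), ('lip_edge', [0.7, -0.8]), ('hinge', [0.1, -1.3]), ('flap_edge', [7.4, -14.4]), ('rib_top', [-2.6, 1.2])]
{'parts_box': [0.551, -0.005, 0.0], 'lip_edge': [0.495, -0.03, 0.071], 'hinge': [0.62, 0.025, 0.064], 'flap_edge': [0.63, 0.029, 0.194], 'rib_top': [0.639, 0.033, 0.124]}
```

View pics/ov_s1.png

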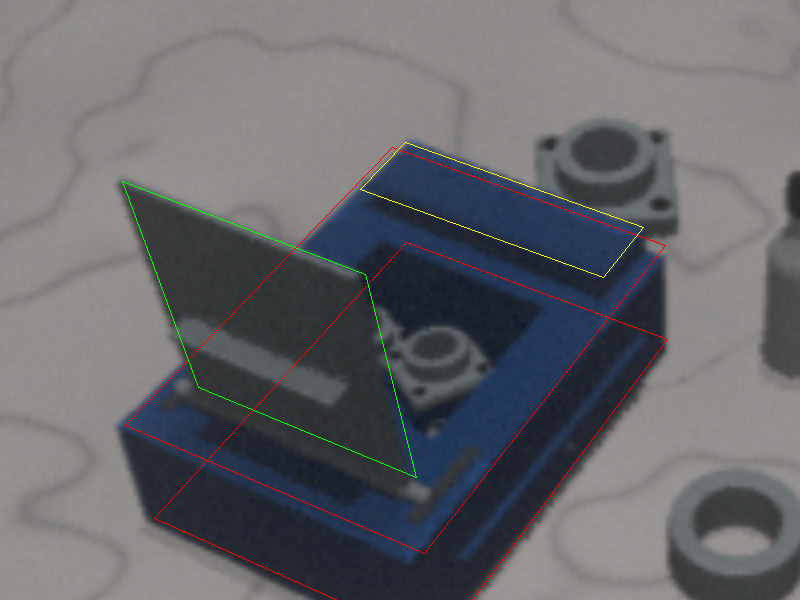

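View pics/ov_t1.png

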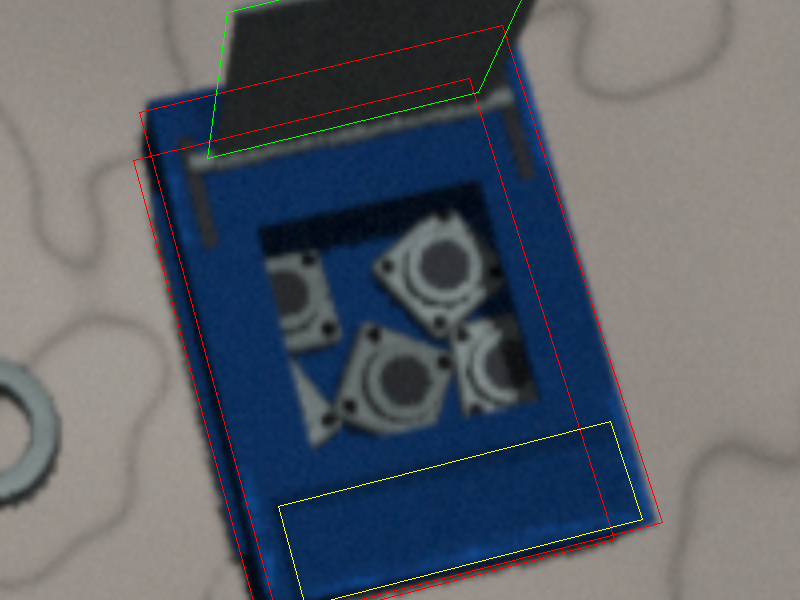

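```bash
cat > f2.py <<'E'
from fit import *
P=[snap('scene','s2'),snap('top','t2')]
q0=[ 0.55137659,-0.00528627,3.55221223,1.65774262]
off=[(lambda c:np.maximum(0,c-[400,300]))((proj(p,pts(q0)[0]([0,0,.08]))*4).astype(int)) for p in P]
hw=.064 # pin half-length guess, fitted
D=[(0,(120,425),'d',-.1025,-.075),(0,(408,562),'d',-.1025,.075),(0,(665,260),'d',.1025,.075),
(1,(148,102),'d',-.1025,.075),(1,(657,522),'d',.1025,-.075),
(0,(182,387),'p',-.075,-1),(0,(430,492),'p',-.075,1),(1,(191,163),'p',-.075,1),(1,(510,97),'p',-.075,-1),
(0,(123,182),'f',.13,-.055),(0,(366,274),'f',.13,.055),(1,(230,12),'f',.13,.055),
(0,(362,190),'l',.062,-.065),(0,(600,293),'l',.062,.065),(1,(610,435),'l',.062,-.065),(1,(277,508),'l',.062,.065)]
def res(v):
    L,_=pts(v[:4]);o=[]
    for i,u,k,a,b in D:
        if k=='d':X=[a,b,.062]
        if k=='p':X=[a,b*v[4],.066]
        if k=='l':X=[a,b,.074]
        if k=='f':X=[-.075+a*np.cos(v[3]),b,.064+a*np.sin(v[3])]
        o.append(proj(P[i],L(X))-((np.array(u)+off[i])/4-.5))
    return np.array(o)
s=least_squares(lambda v:res(v).ravel(),q0+[.064],loss='soft_l1');q=s.x[:4]
print(s.x);print(np.round(res(s.x),1).tolist())
L,d=pts(q);print({k:np.round(v,3).tolist() for k,v in d.items()})
for p,n,o in zip(P,('s','t'),off):
  im=cv2.cvtColor(p['color'],cv2.COLOR_RGB2BGR);S=4
  im=cv2.resize(im,None,fx=S,fy=S)
  def ln(A,c):cv2.polylines(im,[np.array([(proj(p,L(a))+.5)*S for a in A],int)],True,c,1)
  for z in(0,.062):ln([[i*.1025,j*.075,z] for i,j in((1,1),(1,-1),(-1,-1),(-1,1))],(0,0,255))
  ln([[.062,.065,.071],[.062,-.065,.071],[.1,-.065,.071],[.1,.065,.071]],(0,255,255))
  t=q[3];ln([[-.075+r*np.cos(t),w,.064+r*np.sin(t)] for r,w in((.006,.055),(.006,-.055),(.13,-.055),(.13,.055))],(0,255,0))
  if n=='t':o=o-[0,80]
  cv2.imwrite(f'pics/ov_{n}2.png',im[o[1]:o[1]+600,o[0]:o[0]+800])
E
python3 f2.py
```

```text
[ 0.55060183 -0.00386633  3.50658335  1.46523103 -0.06435763]
[[73.3, 32.9], [-70.7, -36.2], [-64.3, -28.1], [91.2, -17.5], [-99.2, 23.5], [0.8, -1.9], [0.1, 0.6], [-1.0, -0.6], [-0.9, 0.2], [68.6, 13.5], [-50.1, -33.8], [87.5, -0.2], [61.6, 22.5], [-57.0, -27.4], [-86.1, 16.4], [81.8, -19.2]]
{'parts_box': [0.551, -0.004, 0.0], 'lip_edge': [0.493, -0.026, 0.071], 'hinge': [0.621, 0.023, 0.064], 'flap_edge': [0.608, 0.018, 0.193], 'rib_top': [0.629, 0.026, 0.127]}
```

```bash
sed -i 's/^def res/D=[(i,u,k,a,-b) for i,u,k,a,b in D]\ndef res/' f2.py; python3 f2.py
```

```text
[ 0.5527211  -0.00489826  3.52998556  1.63812393  0.06380137]
[[0.3, -0.5], [1.7, -1.3], [0.4, -2.3], [-1.1, 0.6], [-0.0, 0.6], [-0.1, -0.6], [-0.2, 0.5], [-0.7, -0.7], [-1.8, -1.5], [-0.2, -1.6], [-1.3, -0.5], [1.0, -0.5], [0.1, -1.3], [0.5, -3.8], [0.0, -3.4], [-0.8, -2.3]]
{'parts_box': [0.553, -0.005, 0.0], 'lip_edge': [0.495, -0.028, 0.071], 'hinge': [0.622, 0.024, 0.064], 'flap_edge': [0.63, 0.027, 0.194], 'rib_top': [0.64, 0.031, 0.125]}
```

View pics/ov_s2.png

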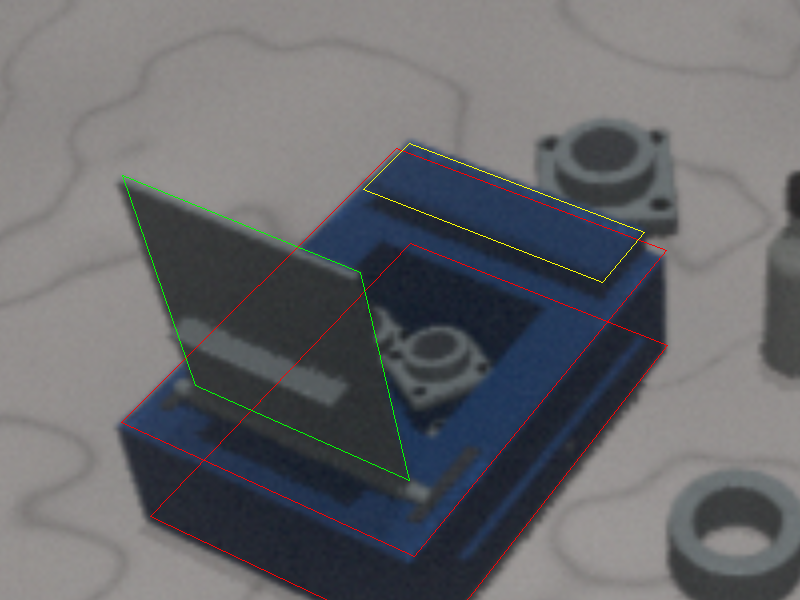

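View pics/ov_t2.png

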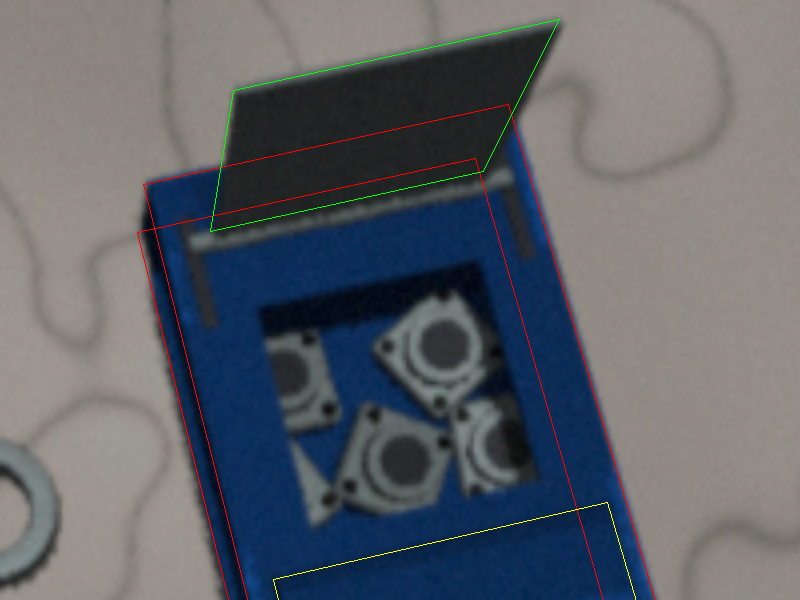

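```bash
python3 -m crank '[[0,0,0,-1],[0,0,0,-1],[0,0,0,-1],[0,0,0,-1],[0,0,0,-1],[0,0,0,-1],[0,0,0,-1],[0,0,0,-0.12],[0,0,0,0]]' 0
cat > st.py <<'E'
from h import *
from scipy.spatial.transform import Rotation as Ro
C=np.array([.5527,-.0049]);yaw=3.530
u=np.array([np.cos(yaw),np.sin(yaw)]);v=np.array([-u[1],u[0]])
import sys
s=status.sense();p=np.array(s['eef_pos']);q=s['orientation'];R=Ro.from_quat([*q[1:],q[0]]).as_matrix()
d=p[:2]-C
print('t',round(s['time'],2),'tcp',np.round(p,4),'local mm',np.round([d@u*1e3,d@v*1e3,p[2]*1e3],1),'F local',np.round([np.array(s['contact_force'])[:2]@u,np.array(s['contact_force'])[:2]@v,s['contact_force'][2]],1),'toolx err deg',round(np.degrees(np.arctan2(R[1,0],R[0,0])-yaw)%360,2),'w',round(s['grip_width'],3), 'j',np.round(s['joint_positions'],2))
if len(sys.argv)==4: # target local mm
    t=np.array([float(a) for a in sys.argv[1:]])/1e3;W=np.r_[C+u*t[0]+v*t[1],t[2]]
    print('units to go',np.round(R.T@(W-p)/.025,2))
E
python3 st.py -150 0 215
```

```text
time: 3.25
eef_pos: [0.2183, 0.5857, 0.2147]
orientation: [0.0, -0.192, 0.981, 0.0]
contact_force: [-0.8, 0.5, -0.5]
grip_width: 0.0403
t 3.25 tcp [0.2183 0.5857 0.2147] local mm [  85.9 -673.2  214.7] F local [ 0.5 -0.7 -0.5] toolx err deg 359.9 w 0.04 j [ 1.11  0.49  1.56  0.    1.09 -0.85]
units to go [-9.480e+00 -2.691e+01 -1.000e-02]
```

```bash
python3 -m crank '[[-1,-1,0,0],[-1,-1,0,0],[-1,-1,0,0],[-1,-1,0,0],[-1,-1,0,0],[-1,-1,0,0],[-1,-1,0,0],[-1,-1,0,0],[-1,-1,0,0],[-0.5,-1,0,0]]'
python3 -m crank '[[0,-1,0,0],[0,-1,0,0],[0,-1,0,0],[0,-1,0,0],[0,-1,0,0],[0,-1,0,0],[0,-1,0,0],[0,-1,0,0],[0,-1,0,0],[0,-1,0,0]]'
python3 -m crank '[[0,-1,0,0],[0,-1,0,0],[0,-1,0,0],[0,-1,0,0],[0,-1,0,0],[0,-1,0,0],[0,-0.9,0,0],[0,0,0,0],[0,0,0,0]]'
python3 st.py -120 0 164
```

```text
time: 4.08
eef_pos: [0.5355, 0.4436, 0.2143]
orientation: [0.0, -0.191, 0.982, 0.0]
contact_force: [0.7, 1.2, -0.5]
grip_width: 0.0003
time: 4.92
eef_pos: [0.628, 0.2119, 0.2147]
orientation: [0.0, -0.191, 0.982, 0.0]
contact_force: [-0.1, 0.2, 0.2]
grip_width: -0.0001
time: 5.67
eef_pos: [0.6931, 0.0524, 0.2143]
orientation: [-0.0, -0.191, 0.982, 0.0]
contact_force: [0.3, -0.7, 0.1]
grip_width: 0.0003
t 5.67 tcp [0.6931 0.0524 0.2143] local mm [-1.517e+02  2.000e-01  2.143e+02] F local [-0.   0.7  0.1] toolx err deg 359.76 w 0.0 j [-0.02  0.59  1.37  0.    1.18 -1.97]
units to go [1.27 0.   2.01]
```

```bash
python3 -m crank '[[0,0,0.5,0],[0,0,1,0],[0.3,0,0.5,0],[0.7,0,0,0],[0.7,0,0,0],[0.17,0,0,0],[0,0,0,0],[0,0,0,0]]'
python3 st.py -86.5 0 164
python3 - <<'E'
from h import *
p=snap('scene','s3');snap('top','t3')
E
```

```text
time: 6.33
eef_pos: [0.6503, 0.0364, 0.1652]
orientation: [0.001, -0.193, 0.981, -0.0]
contact_force: [-0.0, 0.3, -0.5]
grip_width: 0.0005
t 6.33 tcp [0.6503 0.0364 0.1652] local mm [-105.9   -1.3  165.2] F local [-0.1 -0.3 -0.5] toolx err deg 0.0 w 0.001 j [-0.05  0.58  1.54  0.    1.02 -2.  ]
units to go [ 0.78 -0.05  0.05]
```

View pics/s3.png

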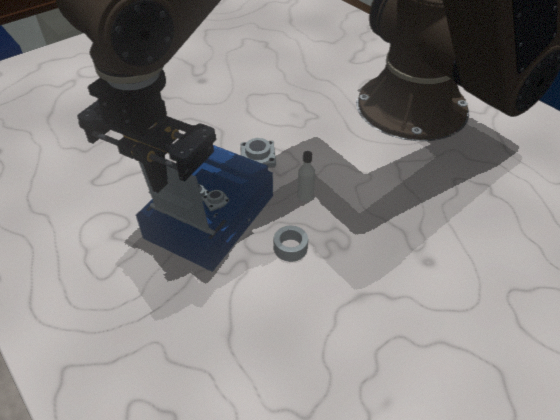

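```bash
python3 -m crank '[[0.26,0,0.02,0],[0.26,0,0.02,0],[0.26,0,0.01,0],[0.35,0,0.03,0],[0.35,0,0.04,0],[0.34,0,0.05,0],[0,0,0,0]]'
python3 st.py -36 0 151.4
```

```text
time: 7.02
eef_pos: [0.6059, 0.0178, 0.1602]
orientation: [-0.001, -0.193, 0.981, 0.0]
contact_force: [0.5, 0.1, -0.2]
grip_width: 0.0003
t 7.02 tcp [0.6059 0.0178 0.1602] local mm [-57.8  -0.8 160.2] F local [-0.5  0.1 -0.2] toolx err deg 359.99 w 0.0 j [-0.08  0.52  1.67 -0.    0.95 -2.04]
units to go [ 0.87 -0.03  0.35]
```

Continue down the arc to 45°, then check.

```bash
python3 -m crank '[[0.3,0,0.09,0],[0.3,0,0.11,0],[0.27,0,0.15,0],[0.3,0,0.2,0],[0.28,0,0.21,0],[0.25,0,0.22,0],[0,0,0,0]]'
python3 st.py 1 0 115.3
python3 - <<'E'
from h import *
p=snap('scene','s4');snap('top','t4')
E
```

```text
time: 7.6
eef_pos: [0.5667, 0.0019, 0.1346]
orientation: [-0.001, -0.193, 0.981, 0.0]
contact_force: [-0.3, -0.1, -0.1]
grip_width: 0.0005
t 7.6 tcp [0.5667 0.0019 0.1346] local mm [-15.5  -1.  134.6] F local [ 0.3 -0.1 -0.1] toolx err deg 0.0 w 0.0 j [-0.11  0.5   1.79 -0.    0.85 -2.07]
units to go [ 0.66 -0.04  0.77]
```

View pics/s4.png

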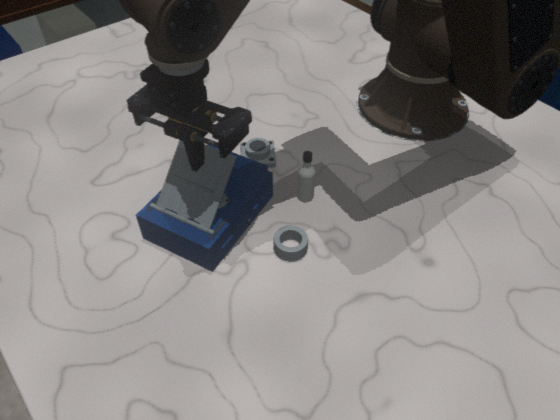

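```bash
python3 -m crank '[[0.24,0,0.23,0],[0.22,0,0.26,0],[0.2,0,0.28,0],[0.16,0,0.31,0],[0.13,0,0.32,0],[0.12,0,0.33,0],[0.05,0,0.25,0],[0.04,0,0.25,0],[0,0,0,0]]'
python3 st.py 15 0 66
```

```text
time: 8.45
eef_pos: [0.5409, -0.0087, 0.0788]
orientation: [-0.001, -0.193, 0.981, 0.0]
contact_force: [-0.5, 0.3, -0.2]
grip_width: 0.0005
t 8.45 tcp [ 0.5409 -0.0087  0.0788] local mm [12.4 -1.  78.8] F local [ 0.4 -0.5 -0.2] toolx err deg 0.02 w 0.001 j [-0.14  0.56  1.9   0.    0.69 -2.1 ]
units to go [ 0.1  -0.04  0.51]
```

```bash
python3 -m crank '[[0.05,0,0.16,0],[0.03,0,0.16,0],[0,0,0.1,0],[0,0,0.06,0],[0,0,0,0],[0,0,0,0]]'
python3 st.py 15 0 66
python3 - <<'E'
from h import *
p=snap('scene','s5')
cv2.imwrite('pics/s5c.png',cv2.resize(cv2.imread('pics/s5.png')[100:290,100:330],None,fx=3,fy=3))
E
```

```text
time: 8.95
eef_pos: [0.5397, -0.0094, 0.0681]
orientation: [0.0, -0.193, 0.981, 0.0]
contact_force: [0.1, 0.2, -0.2]
grip_width: 0.0004
t 8.95 tcp [ 0.5397 -0.0094  0.0681] local mm [13.8 -0.8 68.1] F local [-0.2 -0.2 -0.2] toolx err deg 0.03 w 0.0 j [-0.14  0.57  1.91  0.    0.66 -2.1 ]
units to go [ 0.05 -0.03  0.09]
```

View pics/s5c.png

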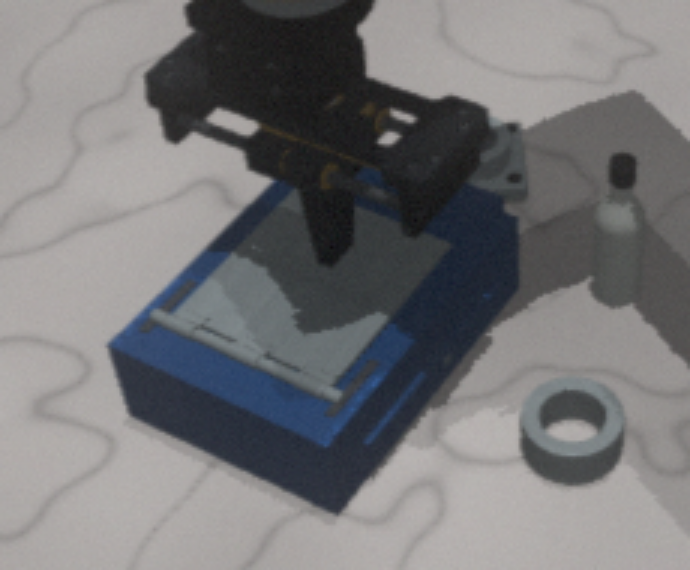

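```bash
python3 -m crank '[[0,0,0.06,0],[0,0,0.04,0],[0,0,0,0]]'; python3 -m crank '[[0,0,0.04,0],[0,0,0,0],[0,0,0,0]]'
```

```text
time: 9.25
eef_pos: [0.5397, -0.0094, 0.0656]
orientation: [0.0, -0.193, 0.981, 0.0]
contact_force: [1.1, 0.4, 0.4]
grip_width: 0.0004
time: 9.5
eef_pos: [0.5398, -0.0094, 0.0654]
orientation: [0.0, -0.193, 0.981, -0.0]
contact_force: [-1.9, 0.7, 10.2]
grip_width: 0.0003
```

```bash
python3 -m crank '[[0,0,0.03,0],[0,0,0,0],[0,0,-0.6,0],[0,0,-0.8,0],[-0.5,0,0,0],[-0.7,0,0,0],[-0.6,0,0,0],[-0.15,0.03,0,0],[0,0,0,0],[0,0,0,0]]'; python3 st.py -35 0 67.5
python3 - <<'E'
from h import *
p=snap('scene','s6')
cv2.imwrite('pics/s6c.png',cv2.resize(cv2.imread('pics/s6.png')[100:290,100:330],None,fx=3,fy=3))
E
```

```text
time: 10.33
eef_pos: [0.5836, 0.0097, 0.0985]
orientation: [-0.001, -0.193, 0.981, 0.0]
contact_force: [0.2, -0.6, 0.0]
grip_width: 0.0005
t 10.33 tcp [0.5836 0.0097 0.0985] local mm [-34.2  -1.8  98.5] F local [0.  0.6 0. ] toolx err deg 0.04 w 0.001 j [-0.1   0.57  1.78  0.    0.79 -2.06]
units to go [-0.04 -0.07  1.24]
```

View pics/s6c.png

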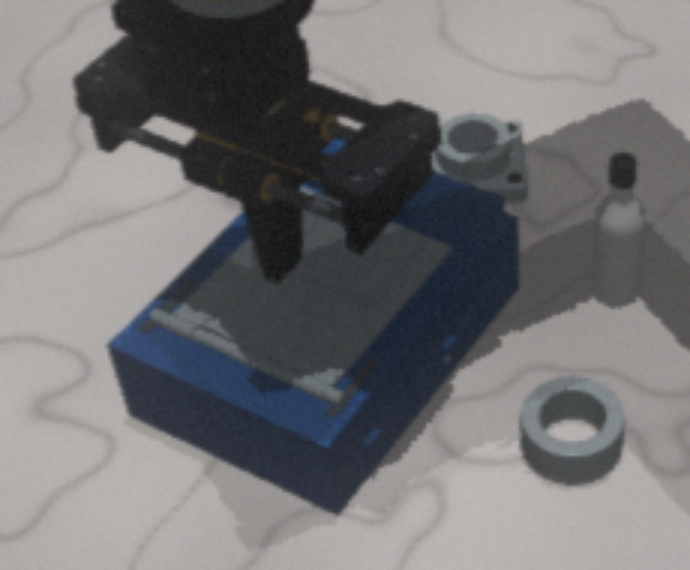

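```bash
python3 -m crank '[[0,-0.05,0.5,0],[0,0,0.5,0],[0,0,0.2,0],[0,0,0,0],[0,0,0,0]]'; python3 st.py -25 0 67.5
python3 -m crank '[[0.2,0,0,0],[0.1,0,0,0],[0,0,0,0]]'; python3 st.py -25 0 67.5
```

```text
time: 10.8
eef_pos: [0.5846, 0.0084, 0.069]
orientation: [-0.0, -0.193, 0.981, 0.0]
contact_force: [-0.3, 0.1, 0.6]
grip_width: 0.0006
t 10.8 tcp [0.5846 0.0084 0.069 ] local mm [-34.6  -0.2  69. ] F local [ 0.2 -0.3  0.6] toolx err deg 0.01 w 0.001 j [-0.1   0.62  1.8   0.    0.73 -2.06]
units to go [ 0.38 -0.01  0.06]
time: 11.05
eef_pos: [0.5776, 0.0055, 0.0694]
orientation: [0.0, -0.193, 0.981, -0.0]
contact_force: [-0.1, 0.3, -0.3]
grip_width: 0.0002
t 11.05 tcp [0.5776 0.0055 0.0694] local mm [-27.   -0.2  69.4] F local [ 0.  -0.4 -0.3] toolx err deg 0.01 w 0.0 j [-0.1   0.61  1.81  0.    0.72 -2.06]
units to go [ 0.08 -0.01  0.08]
```

```bash
python3 -m crank '[[0.06,0,0,0],[0.06,0,0,0],[0,0,0,0]]'; python3 st.py
python3 -m crank '[[0.06,0,0,0],[0.06,0,0,0],[0,0,0,0]]'; python3 st.py
```

```text
time: 11.3
eef_pos: [0.5763, 0.0048, 0.0694]
orientation: [0.002, -0.193, 0.981, -0.0]
contact_force: [5.3, 3.0, -1.3]
grip_width: 0.0002
t 11.3 tcp [0.5763 0.0048 0.0694] local mm [-25.5  -0.1  69.4] F local [-6.  -0.8 -1.3] toolx err deg 0.0 w 0.0 j [-0.11  0.61  1.82  0.    0.71 -2.07]
time: 11.55
eef_pos: [0.5736, 0.0037, 0.0694]
orientation: [0.002, -0.193, 0.981, -0.0]
contact_force: [6.0, 3.5, -1.1]
grip_width: 0.0004
t 11.55 tcp [0.5736 0.0037 0.0694] local mm [-22.7  -0.1  69.4] F local [-6.8 -1.  -1.1] toolx err deg 0.01 w 0.0 j [-0.11  0.6   1.83  0.    0.71 -2.07]
```

```bash
python3 -m crank '[[0.06,0,0,0],[0.06,0,0,0],[0.06,0,0,0],[0.06,0,0,0],[0,0,0,0]]'; python3 st.py
python3 -m crank '[[0.06,0,0,0],[0.06,0,0,0],[0.06,0,0,0],[0.06,0,0,0],[0,0,0,0]]'; python3 st.py
```

```text
time: 11.97
eef_pos: [0.5681, 0.0015, 0.0694]
orientation: [0.002, -0.193, 0.981, -0.0]
contact_force: [4.6, 2.9, -0.6]
grip_width: 0.0004
t 11.97 tcp [0.5681 0.0015 0.0694] local mm [-16.6  -0.1  69.4] F local [-5.4 -1.  -0.6] toolx err deg 0.01 w 0.0 j [-0.11  0.6   1.84  0.    0.7  -2.07]
time: 12.38
eef_pos: [0.5625, -0.0008, 0.0694]
orientation: [0.002, -0.193, 0.981, -0.0]
contact_force: [4.3, 3.5, -0.6]
grip_width: 0.0005
t 12.38 tcp [ 0.5625 -0.0008  0.0694] local mm [-10.6  -0.1  69.4] F local [-5.3 -1.6 -0.6] toolx err deg 0.01 w 0.001 j [-0.12  0.59  1.85  0.    0.69 -2.08]
```

```bash
python3 -m crank '[[0.06,0,0,0],[0.05,0,0,0],[0,0,0,0]]'; python3 st.py
python3 -m crank '[[0.04,0,0,0],[0,0,0,0]]'; python3 st.py
```

```text
time: 12.63
eef_pos: [0.5599, -0.0018, 0.0694]
orientation: [0.002, -0.193, 0.981, -0.0]
contact_force: [4.6, 4.2, -1.3]
grip_width: 0.0003
t 12.63 tcp [ 0.5599 -0.0018  0.0694] local mm [-7.9 -0.1 69.4] F local [-5.9 -2.2 -1.3] toolx err deg 0.01 w 0.0 j [-0.12  0.59  1.86  0.    0.69 -2.08]
time: 12.8
eef_pos: [0.5591, -0.0022, 0.0694]
orientation: [0.002, -0.193, 0.981, -0.0]
contact_force: [5.0, 3.6, -1.5]
grip_width: 0.0006
t 12.8 tcp [ 0.5591 -0.0022  0.0694] local mm [-7.  -0.1 69.4] F local [-5.9 -1.4 -1.5] toolx err deg 0.01 w 0.001 j [-0.12  0.59  1.86  0.    0.69 -2.08]
```

```bash
python3 -m crank '[[0.03,0,0,0],[0,0,0,0]]'|sed -n '2p;4p'
python3 -m crank '[[0.03,0,0,0],[0,0,0,0]]'|sed -n '2p;4p'; python3 st.py
```

```text
eef_pos: [0.5588, -0.0023, 0.0695]
contact_force: [7.1, 6.8, -2.0]
eef_pos: [0.5588, -0.0025, 0.0696]
contact_force: [8.9, 7.1, -1.9]
t 13.13 tcp [ 0.5588 -0.0025  0.0696] local mm [-6.6  0.  69.6] F local [-10.9  -3.2  -1.9] toolx err deg 359.99 w 0.001 j [-0.12  0.59  1.86  0.    0.69 -2.08]
```

```bash
python3 -m crank '[[0.03,0,0,0],[0,0,0,0]]'|sed -n '2p;4p'; python3 st.py
python3 - <<'E'
from h import *
snap('scene','s7');snap('top','t7')
cv2.imwrite('pics/s7c.png',cv2.resize(cv2.imread('pics/s7.png')[100:290,100:330],None,fx=3,fy=3))
E
```

```text
eef_pos: [0.5588, -0.0026, 0.0697]
contact_force: [12.7, 9.4, -3.8]
t 13.3 tcp [ 0.5588 -0.0026  0.0697] local mm [-6.5  0.1 69.7] F local [-15.3  -3.9  -3.8] toolx err deg 359.98 w 0.0 j [-0.12  0.59  1.87  0.    0.68 -2.08]
```

View pics/s7c.png

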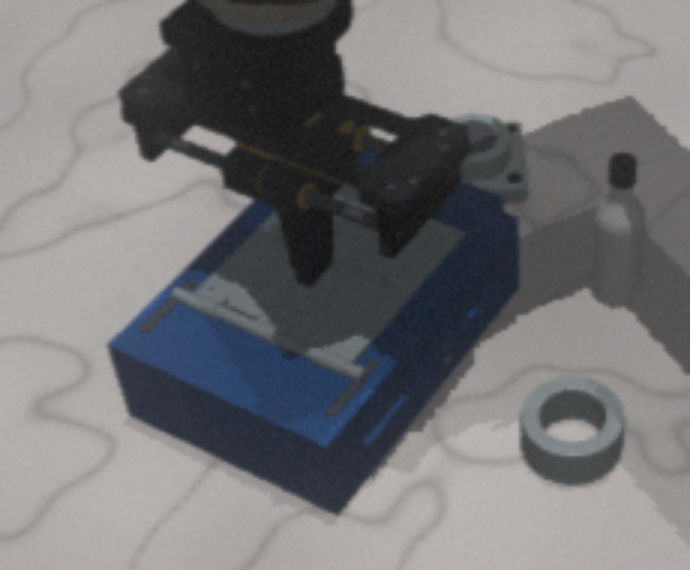

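```bash
python3 -m crank '[[-0.15,0,0,0],[-0.2,0,0,0],[0,0,-0.6,0],[0,0,-1,0],[0,0,-1,0],[0,0,-1,0],[0,0,-1,0],[0,0,-1,0],[-1,0,-0.5,0],[-1,0,0,0]]'
python3 -m crank '[[-1,0.5,0,0],[-0.5,1,0,0],[0,1,0,0],[0,1,0,0],[0,1,0,0],[0,1,0,0],[0,1,0,0],[0,1,0,0],[0,1,0,0],[0,0.5,0,0]]'
python3 -m crank '[[0,1,0,0],[0,1,0,0],[0,1,0,0],[0,1,0,0],[0,0,0,0],[0,0,0,0]]'
python3 - <<'E'
from fit import *
P=[snap('scene','s8'),snap('top','t8')]
cv2.imwrite('pics/s8c.png',cv2.resize(cv2.imread('pics/s8.png')[100:290,100:330],None,fx=3,fy=3))
cv2.imwrite('pics/t8c.png',cv2.resize(cv2.imread('pics/t8.png')[130:380,220:460],None,fx=2.4,fy=2.4))
for a,b in(('scene','s'),('top','t')):
  A=cv2.imread(f'pics/{b}1.png');B=cv2.imread(f'pics/{b}8.png')
for p in P:
  for k in('parts_box','lip_edge','hinge','flap_edge','rib_top','flange','collar','marker'):
    print(k,[(np.round(r['position'],1).tolist(),round(r['score'],2)) for r in nets.spot_point(k,p)[:1]])
q=[.5527,-.0049,3.53,0]
for c in(.018,.02):
  for p in P:print(c,{k:np.round(proj(p,v),1).tolist() for k,v in pts(q,c)[1].items()})
print(status.sense()['time'])
E
```

```text
time: 14.23
eef_pos: [0.6113, 0.0187, 0.2254]
orientation: [0.002, -0.193, 0.981, -0.001]
contact_force: [0.2, 0.8, -0.1]
grip_width: 0.0005
time: 15.07
eef_pos: [0.5584, 0.2433, 0.2215]
orientation: [-0.0, -0.194, 0.981, 0.0]
contact_force: [-0.1, -0.1, 0.7]
grip_width: 0.0003
time: 15.57
eef_pos: [0.5213, 0.3343, 0.2213]
orientation: [-0.0, -0.194, 0.981, -0.0]
contact_force: [-0.4, -1.2, 0.0]
grip_width: 0.0005
parts_box [([213.6, 216.5], 0.92)]
lip_edge [([225.0, 168.7], 0.69)]
hinge [([185.9, 212.3], 0.9)]
flap_edge [([229.2, 167.0], 0.92)]
rib_top [([213.4, 183.1], 0.95)]
flange [([255.2, 156.6], 0.62)]
collar [([289.6, 250.0], 0.61)]
marker [([307.2, 196.2], 0.45)]
parts_box [([354.1, 223.8], 0.92)]
lip_edge [([371.5, 253.9], 0.84)]
hinge [([349.9, 180.3], 0.78)]
flap_edge [([374.1, 262.7], 0.75)]
rib_top [([360.4, 217.8], 0.67)]
flange [([385.3, 335.0], 0.66)]
collar [([261.7, 246.7], 0.7)]
marker [([292.5, 316.4], 0.55)]
0.018 {'parts_box': [210.8, 214.6], 'lip_edge': [226.0, 166.5], 'hinge': [188.1, 211.1], 'flap_edge': [229.5, 165.8], 'rib_top': [207.8, 182.2]}
0.018 {'parts_box': [351.1, 222.9], 'lip_edge': [369.3, 252.5], 'hinge': [348.3, 179.7], 'flap_edge': [370.3, 260.3], 'rib_top': [360.4, 215.1]}
0.02 {'parts_box': [210.8, 214.6], 'lip_edge': [226.0, 166.5], 'hinge': [188.8, 210.3], 'flap_edge': [230.1, 165.2], 'rib_top': [208.5, 181.5]}
0.02 {'parts_box': [351.1, 222.9], 'lip_edge': [369.3, 252.5], 'hinge': [348.6, 180.9], 'flap_edge': [370.7, 261.5], 'rib_top': [360.8, 216.4]}
16.4667
```

View pics/s8c.png

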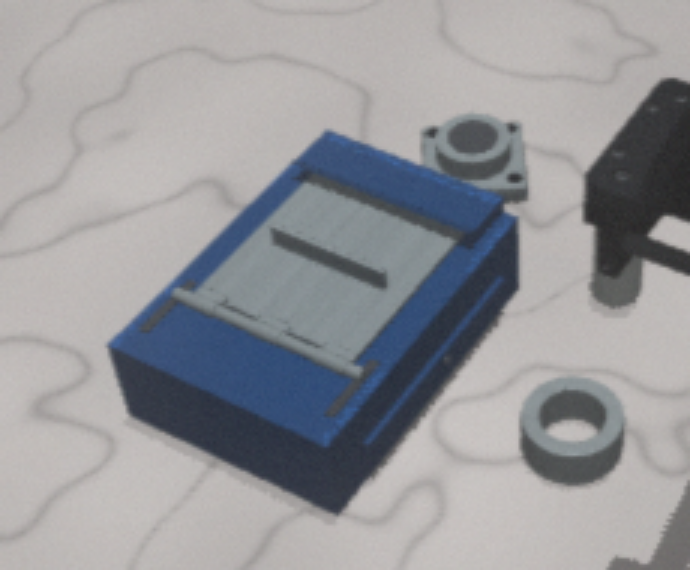

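View pics/t8c.png

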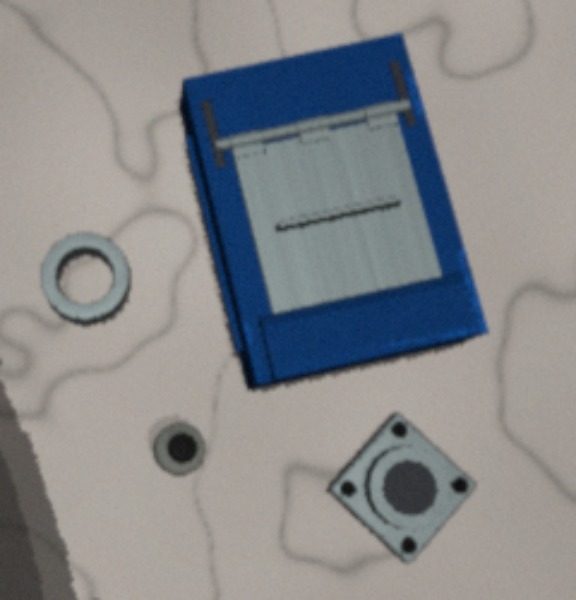

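Run:
```python
from fit import *
q=[.5527,-.0049,3.53,0];L=pts(q)[0];out=[]
for n,b in(('scene','s'),('top','t')):
  p=viewer.camera(n);row=[]
  for i in(1,8):
    im=cv2.imread(f'pics/{b}{i}.png').astype(np.float32)
    X=np.arange(-110,-20,.25);Y=np.arange(-75,75,.5)
    m=np.array([[proj(p,L([x/1e3,y/1e3,.066])) for x in X] for y in Y],np.float32)
    w=cv2.remap(im,m[...,0],m[...,1],cv2.INTER_CUBIC);row.append(w)
    red=w[...,2]
    for lo,hi in((-62,-57),(57,62)):
      pr=red[(Y>=lo)&(Y<=hi)].mean(0);pr=cv2.GaussianBlur(pr[None],(0,0),2)[0]
      wgt=np.clip(pr-np.median(pr)-15,0,None);k=wgt.argmax();sl=slice(max(0,k-28),k+29)
      print(n,i,lo,'peak',X[k],'centroid',round((X[sl]*wgt[sl]).sum()/wgt[sl].sum(),2),'h',round(float(wgt.max())))
  out.append(np.hstack(row))
cv2.imwrite('pics/uw.png',np.vstack(out).astype(np.uint8))
```

```text
scene 1 -62 peak -75.25 centroid -76.23 h 53
scene 1 57 peak -47.25 centroid -47.99 h 26
scene 8 -62 peak -55.5 centroid -56.35 h 66
scene 8 57 peak -54.5 centroid -55.46 h 51
top 1 -62 peak -107.0 centroid -106.22 h 95
top 1 57 peak -72.25 centroid -72.34 h 55
top 8 -62 peak -108.25 centroid -106.21 h 108
top 8 57 peak -106.75 centroid -105.78 h 134
```

View pics/uw.png

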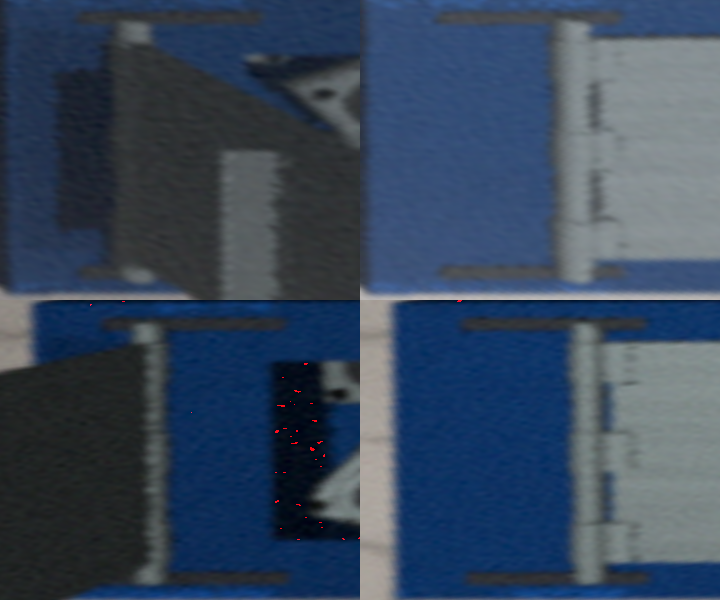

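Run:
```python
from fit import *
w=cv2.imread('pics/uw.png').astype(np.float32)[...,2]
X=np.arange(-110,-20,.25)
for nm,r0,rows in(('scene',0,((26,36),(264,276))),('top',300,((26,36),(264,276)))):
  for a,b in rows:
    P=[cv2.GaussianBlur(w[r0+a:r0+b,c:c+360].mean(0)[None],(0,0),2)[0] for c in(0,360)]
    o=[]
    for pr in P:
      m=(X>-90)&(X<-45);wg=np.clip(pr-np.median(pr[m])-20,0,None)*m;k=wg.argmax();s=slice(k-24,k+25)
      o.append((X[k],round((X[s]*wg[s]).sum()/wg[s].sum(),2)))
    print(nm,a,o,'shift',round(o[1][1]-o[0][1],2))
for nm,b in(('scene','s'),('top','t')):  # bystander/box change
  A,B=[cv2.imread(f'pics/{b}{i}.png',0).astype(np.float32) for i in(1,8)]
  for k,(x,y,h) in (dict(flange=(258,150,22),collar=(290,243,22),boxcorner=(222,262,14)) if b=='s' else dict(flange=(388,333,36),collar=(255,245,24),marker=(294,315,18),boxfront=(372,285,20))).items():
    t=A[y-h:y+h,x-h:x+h];r=cv2.matchTemplate(B[y-h-6:y+h+6,x-h-6:x+h+6],t,cv2.TM_CCOEFF_NORMED);l=cv2.minMaxLoc(r);print(nm,k,np.array(l[3])-6,round(l[1],3))
```

```text
scene 26 [(np.float64(-75.25), np.float64(-76.19)), (np.float64(-55.5), np.float64(-56.31))] shift 19.88
scene 264 [(np.float64(-47.25), np.float64(-49.18)), (np.float64(-54.5), np.float64(-55.4))] shift -6.22
top 26 [(np.float64(-73.75), np.float64(-73.45)), (np.float64(-53.75), np.float64(-53.62))] shift 19.83
top 264 [(np.float64(-72.25), np.float64(-72.32)), (np.float64(-53.0), np.float64(-52.72))] shift 19.6
scene flange [0 0] 0.998
scene collar [0 0] 0.998
scene boxcorner [0 0] 0.999
top flange [0 0] 0.997
top collar [0 0] 0.996
top marker [0 0] 0.998
top boxfront [0 0] 0.997
```

Pin shift is about 19.8 mm (the stop is at 20), and the box and the loose things haven't moved. Handing in.

Run:
```python
from h import *
print(status.sense()['time'],status.sense()['contact_force']);print(bot.finish_job())
```

```text
16.5667 [0.11054883 0.30662984 0.74925099]
the job is handed in; nothing more can be done
None
```

The box is closed. I pushed the flap flat with the closed fingertips, then pushed it by the rib until its free edge was home under the lip. I then backed off clear of everything and handed in at 16.6 s.

- **Flap flat:** the plate stopped at z 65.4 mm under about 10 N. The final pictures show it flat and under the lip.
- **Fully home:** it slid against about 6–7 N. The force then rose to about 16 N with no further movement, so I stopped there. Three pin-end measurements gave 19.6–19.9 mm of travel against 20 mm nominal. The fourth, one end in the scene view, locked onto the wrong feature (it read -6 mm), so I ignored it.
- **Nothing else moved:** matching the pictures from before and after shows zero-pixel shift for the box, flange, collar and marker. The marker was checked in the top view only.
- **Disagreements:** the networks' points were a few pixels off my fitted model (up to about 6). The fingertip position alone suggested about 18.5 mm of travel, which is within the 2 mm calibration error.

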